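# Clear the sandwich press and close its lid

### The arm

A 7-joint arm with a two-finger parallel gripper is mounted at the origin on the work surface. World frame = base frame: x ahead of the robot, y to its left, z up, the work surface at z = 0. Lengths are in m, angles in degrees, forces in N, time in s.
With the tool pointing down it reaches from about 0.35 to 0.775 m from the base axis. Payload 3.1 kg.
Tool frame: the origin (TCP) lies on the centre line of the jaws, within the pads' length; the fingertips stand 17 mm ahead of it and the grasp point (between the pads) lies 2 mm behind it (robot.tip_reach is the distance from the TCP to the fingertips, in m); z points along the fingers, y is the direction in which the jaws open and shut (so a half turn about z gives the same grasp; the last joint's range is limited). The gripper opens to 85 mm and grips with 20 to 120 N. Pads are 22 mm wide; open, the fingers measure 114 mm over their backs; the gripper's body (76 mm by 85 mm) begins 54 mm behind the grasp point. The pads swing forward as they close: fully open they stand 13 mm farther back than shut.
Start: joints at [66.709, 17.813, 0.802, 86.603, -0.252, 75.585, -1.558], TCP at [0.196, -0.514, 0.248] pointing down, gripper open.
Joint ranges: [-154.91, 154.91], [-16.99, 109.72], [-72.82, 74.43], [7.12, 147.25], [-82.49, 262.49], [11.32, 116.49], [-174.64, 174.64]. Speed limits (degrees/s): [159.86, 159.86, 180, 180, 180, 180, 180].

### API

Orientations are given as [roll, pitch, yaw] about the fixed x, y, z axes, in that order (R = Rz(yaw) Ry(pitch) Rx(roll)).
In Python, from station import robot, fingers, vision, workorder, recognise gives the robot as it stands. Calls block until the motion is done:
- robot.move_to(position, orientation): joint-space move of the TCP to a pose.
- robot.line_to(position, orientation=None, velocity=0.15, f_stop=None): straight line of the TCP; orientation=None keeps the orientation; velocity is the mean speed in m/s. With f_stop (N) it stops when the force on the tool has changed by that much, and returns True; else False.
- robot.move_j(angles): joint-space move.
- fingers.gripper_to(opening, force=None): opening from 0.0 (shut) to 1.0 (fully open); force is the grip in N (None keeps the last); returns when the fingers have stopped.
- robot.pause(seconds).
- robot.inverse_kinematics(position, orientation): joint angles nearest the present ones, or None.
- vision.grab_frame(name): name is "scene" or "top" or "wrist"; returns the picture (400x640x3 uint8, red, green, blue); there is no depth.
- vision.calibration(name): a dict with "mtx" (3x3 intrinsics, pixels), "extrinsics" (4x4, takes a point from world to camera coordinates); the wrist camera has in their place "T_tool_cam" (4x4, takes a point from camera to tool coordinates, whose origin is the TCP and whose axes are the flange's). Camera axes: x right, y up, looking along -z (the intrinsics and any distortion apply to the point x, -y, -z); pixel columns grow to the right and rows downward; lengths in m; the calibration is good to about 2 mm. The wrist camera is an equidistant fisheye: a pixel r from the principal point sees the ray r / f radians off the axis. A picture is of the moment at which its call begins: read the wrist's pose just before it. calibration takes no time and is no camera call.
A pose or a line that the arm cannot do raises robot.PlanningError and nothing moves.
- workorder.close_job(): hands the job in, once; it reports no verdict.
Trained networks look in the newest picture that a camera, given by its name, has taken for a name from the list of things; names that differ only in an ending like _2 or _b are one class to them, and where a whole thing is asked for, a point or a joint stands for the part that bears it (a point fixed in the world has none). Each returns a list of dicts, best first, with "p" (0 to 1); they miss things now and then, are a little off and sometimes report something else, mostly with a low value. They report only what shows in the picture. A call takes as long as a camera call. They do not tell look-alikes from the thing itself.
- recognise(label, camera): "rect" ([centre column, centre row, width, height] in pixels, round what is visible of it).
Readings, each from a call of its own:
- robot.current_time_s(): time.
- robot.current_joint_positions(): joint angles.
- robot.current_dq(): joint speeds.
- robot.current_joint_torque(): joint torques, N m.
- robot.current_tool_pos(): TCP position.
- robot.current_eef_rot(): TCP orientation.
- robot.current_contact_force(): force on the tool from outside, world axes, zero at the start.
- robot.current_torque(): the same for the moment, N m.
- robot.current_finger_gap(): opening from 0.0 (shut) to 1.0 (fully open).
Only numpy, scipy, OpenCV 4.12 (cv2) and the standard library are available. Lean on these libraries where they do the work, as an engineer would, in place of code of your own. Each camera call takes 0.05 s, during which the arm holds its last target. There are 200 camera calls.

### The job

Take the wire toast rack off the sandwich press and hang it astride the bar of the worktop rail, wholly between the two posts, and let go of it. Then close the press: lower its lid gently until it rests on the red cap of its height pin, without letting it drop or pressing down hard on the cap, and let go. Leave the other things on the worktop where they are.

Things in the scene. Friction and masses are not known exactly. Their poses are not given: they have to be found in the camera images.
- press: Sandwich press, fixed: black base 205 mm deep (x from -80 to +125 mm), 270 mm wide (y); dark steel lower plate 150 x 190 mm, its top 70 mm above the worktop. Origin on the worktop under the plate's middle; x points from the front (handle side) to the hinge at the back, z up. Hinge line along y at x = +100 mm, 80 mm up.
- lid: Lid of the press: steel slab 180 x 250 x 30 mm, 0.55 to 0.9 kg. Origin on the hinge line, y along it; its -x points to the handle: level when flat (angle 0, underside 80 mm above the worktop), nearly up when open; starts 1.42 to 1.57 rad open. The stiff hinge (0.16 N m) holds it only above about 1.37 rad; lower down it falls unless held, weighing 1.5 to 3.5 N at the handle.
- lid_handle (a point): Middle of the lid's handle: a round black bar 14 mm thick, 130 mm long, along the lid's y. It is 225 mm in front of the hinge line and 10 mm above the lid's underside plane; 33 mm of free space between the bar and the lid's front edge. Axes as the lid's.
- rest: Height rest, front left corner of the press: grey collar 34 mm across, 152 mm in front of the hinge, 115 mm to the press's +y side, holding a pin with a flat red cap 24 mm across on which the lid rests. Origin: under the collar, 59 mm up. Its setting is not reported: cap top 88 to 114 mm above the worktop, so the lid rests at 0.04 to 0.22 rad. The cap is sprung: 0.4 mm per N, at most 10 mm.
- rack: Wire toast rack shaped like an A-tent, about 0.22 kg: 80 mm across its feet (x), 135 mm long (y), wire ridge 85 mm up, ends open, two sloping sides of 5 mm wires, wooden grip above the ridge. Starts standing on the press's lower plate. Origin under its middle at foot level, z up. Astride the bar it hangs upright, the bar's axis 21 mm below the ridge inside the tent.
- rack_grip (a point): Middle of the rack's wooden grip, 119 mm above its feet: a bar 12 mm across (the rack's x), 85 mm long (the rack's y), 14 mm high; 23 mm of free space under it. When the rack hangs on the rail it lies 55 mm above the bar's axis. Axes as the rack's.
- rail_mid (a point): Middle of the worktop rail's bar: a steel bar 14 mm thick along this point's y, 200 mm above the worktop, fixed, 260 mm between the axes of its two posts (18 mm thick, with 66 mm feet). z up.
- mug: White mug, 80 mm across, 90 mm high, to be left alone. Origin under its middle.
- jar: Black storage jar with steel cap, 72 mm across, 110 mm high, to be left alone. Origin under its middle.
- shaker: Glass shaker with red cap near the rail, 38 mm across, 75 mm high, to be left alone. Origin under its middle.
- milk: White milk bottle with green cap, 86 mm across, 200 mm high, to be left alone. Origin under its middle.
- bowl: Blue bowl, 130 mm across, 60 mm high, to be left alone. Origin under its middle.
- tumbler: Purple tumbler, 72 mm across, 85 mm high, to be left alone. Origin under its middle.
- mill: Dark wooden pepper mill, 56 mm across, 145 mm high, to be left alone. Origin under its middle.
There are look-alikes about, which are no part of the job. Leave any yellow look-alike of the rack alone.

How it is judged (in metres and radians):
On the way, in this order (a step that is already met when the one before it is completed fails the run):
1. the toast rack hangs astride the rail's bar between the posts, let go of (contact force between rack and the arm below 0.05 N and contact force between rack and the fingers below 0.05 N and z of rack_grip in the frame of rail_mid between 0.045 and 0.065 m and x of rack_grip in the frame of rail_mid between -0.015 and 0.015 m and y of rack_grip in the frame of rail_mid between -0.055 and 0.055 m and angle between rack's own z axis and vertical below 0.25 rad), for 0.2 s.
2. the lid rests on the red pin (contact force between lid and rest above 0.5 N and angular speed of lid below 0.1 rad/s), for 0.2 s.
At the end, for the whole second after the job is handed in: The rack hangs astride the bar: its grip 45 to 65 mm above the bar's axis, within 15 mm of it sideways and within 55 mm of the bar's middle along it, tilted less than 0.25 rad and at rest (under 0.05 m/s). The lid rests on the red pin with more than 0.5 N and is still (under 0.1 rad/s) (all of step 2 and z of rack_grip in the frame of rail_mid between 0.045 and 0.065 m and x of rack_grip in the frame of rail_mid between -0.015 and 0.015 m and y of rack_grip in the frame of rail_mid between -0.055 and 0.055 m and angle between rack's own z axis and vertical below 0.25 rad and linear speed of rack below 0.05 m/s); the robot touches nothing.
It fails at once if the lid dropped or swung fast near its rest (over 0.9 rad/s, 0.2 m/s at the handle, with the handle lower than 0.145 m) (height (world z) of lid_handle below 0.145 m and angular speed of lid above 0.9 rad/s).
It fails at once if the lid pressed or knocked on the pin with more than 20 N (contact force between lid and rest above 20 N).
It fails at once if another thing on the worktop moved by more than 30 mm (distance of any of mug, jar, shaker, milk, bowl, tumbler, mill from where it was at the start of the episode above 0.03 m).
It also fails if it takes over 72 s, if anything falls off the work surface, if the arm or the gripper's body presses on something with over 40 N, if the wrist force passes 120 N, or if a joint passes its speed limit or range.

## Working session

There is one attempt and no reset: what is moved stays moved. The work goes in short steps, each a Python script; the robot and the scene stay as the last script left them, time stands still between calls to the robot, and variables do not carry over. Pictures are saved under pics/ and viewed, about 8 in all and at most 12, crops included, and the job is handed in when it is done.

```bash
ls; mkdir -p pics
cat > s1.py <<'E'
from station import robot, fingers, vision, workorder, recognise
import cv2, numpy as np
for c in ("scene","top"):
    im=vision.grab_frame(c); cv2.imwrite(f"pics/{c}0.png",im[:,:,::-1])
    k=vision.calibration(c); print(c,{a:np.round(np.array(b),4).tolist() for a,b in k.items()})
    for l in ("press","lid","lid_handle","rack","rack_grip","rest","rail_mid","mug","jar","shaker","milk","bowl","tumbler","mill"):
        try: print(l,[(np.round(d["rect"]).astype(int).tolist(),round(d["p"],2)) for d in recognise(l,c)[:3]])
        except Exception as e: print(l,"ERR",e)
print(robot.current_tool_pos(),robot.current_eef_rot(),robot.current_time_s(),robot.tip_reach)
E
python3 s1.py
```

```text
pics
scene {'mtx': [[363.3297, 0.0, 315.8326], [0.0, 363.3297, 204.9224], [0.0, 0.0, 1.0]], 'extrinsics': [[0.8836, 0.4682, 0.0012, -0.4694], [-0.2555, 0.4799, 0.8393, 0.0404], [0.3924, -0.7419, 0.5437, -1.6206], [0.0, 0.0, 0.0, 1.0]]}
press [([354, 174, 66, 84], 0.89), ([204, 321, 31, 40], 0.22)]
lid [([378, 165, 21, 73], 0.81)]
lid_handle [([375, 166, 22, 71], 0.71)]
rack [([233, 232, 37, 46], 0.69), ([307, 170, 24, 38], 0.63), ([346, 171, 18, 39], 0.58)]
rack_grip [([344, 174, 29, 38], 0.77), ([233, 226, 38, 32], 0.6), ([306, 170, 21, 34], 0.52)]
rest []
rail_mid [([285, 253, 70, 102], 0.73), ([204, 322, 30, 38], 0.37)]
mug [([280, 213, 32, 30], 0.67)]
jar [([362, 233, 26, 38], 0.94)]
shaker [([306, 278, 14, 21], 0.58)]
milk [([368, 161, 11, 25], 0.44)]
bowl [([256, 322, 23, 44], 0.45)]
tumbler [([204, 320, 33, 37], 0.84), ([348, 169, 16, 30], 0.63)]
mill [([258, 322, 25, 46], 0.79)]
top {'mtx': [[405.8391, 0.0, 316.3443], [0.0, 405.8391, 195.4447], [0.0, 0.0, 1.0]], 'extrinsics': [[0.0021, -1.0, 0.0025, -0.0044], [0.9988, 0.0022, 0.0486, -0.5227], [-0.0486, 0.0024, 0.9988, -1.6525], [0.0, 0.0, 0.0, 1.0]]}
press [([244, 179, 84, 72], 0.63)]
lid [([172, 225, 35, 30], 0.63), ([241, 153, 74, 18], 0.6)]
lid_handle [([240, 153, 74, 21], 0.71), ([321, 146, 21, 20], 0.24)]
rack [([364, 248, 35, 20], 0.81), ([231, 250, 37, 18], 0.75), ([246, 191, 40, 22], 0.71)]
rack_grip [([367, 248, 37, 29], 0.74), ([232, 247, 37, 26], 0.73), ([239, 198, 24, 19], 0.56)]
rest [([224, 204, 7, 7], 0.53), ([242, 191, 34, 24], 0.42), ([320, 147, 18, 18], 0.25)]
rail_mid [([378, 187, 83, 25], 0.7)]
mug [([319, 229, 22, 29], 0.85)]
jar []
shaker [([386, 167, 13, 14], 0.55)]
milk [([194, 181, 28, 26], 0.7), ([242, 190, 26, 0], 0.33)]
bowl []
tumbler [([454, 203, 24, 18], 0.74)]
mill [([443, 171, 20, 16], 0.52)]
[ 0.19625262 -0.51379595  0.24830583] [-1.79999802e+02  1.06766483e-03  2.09066286e+01] 1.5 0.017
```

View pics/scene0.png

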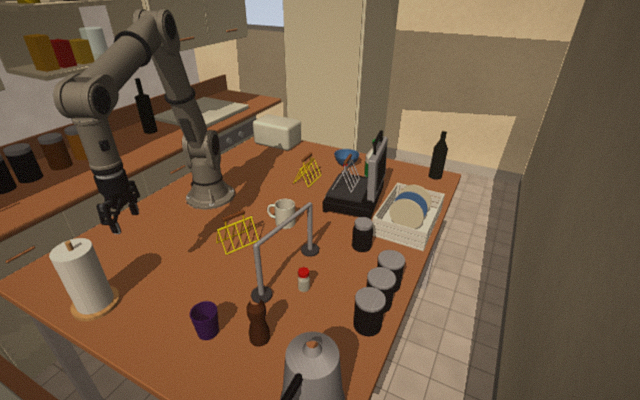

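View pics/top0.png

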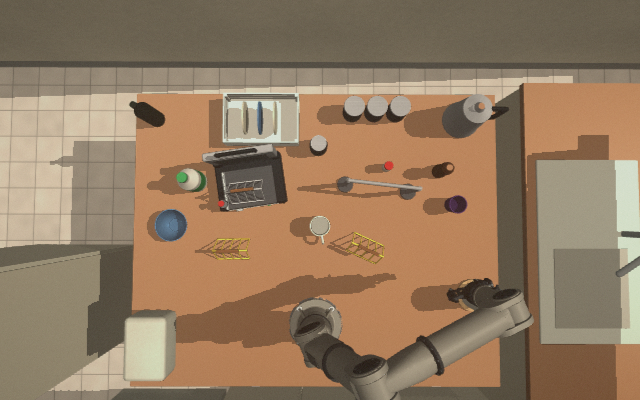

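Run:
```python
import cv2,numpy as np
t=cv2.imread("pics/top0.png");s=cv2.imread("pics/scene0.png")
def c(im,x,y,w,h,f):
    return cv2.resize(im[y:y+h,x:x+w],None,fx=f,fy=f,interpolation=cv2.INTER_CUBIC)
a=c(t,200,140,100,75,4); b=c(t,330,150,100,75,4); d=c(s,310,130,100,75,4) ; e=c(s,240,190,100,125,4)[:300*2]
out=np.zeros((600,800,3),np.uint8); out[:300,:400]=a; out[:300,400:]=b; out[300:,:400]=d; out[300:,400:]=cv2.resize(s[195:307,240:340],(400,300))
cv2.imwrite("pics/z0.png",out)
```

```text
(no output)
```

View pics/z0.png

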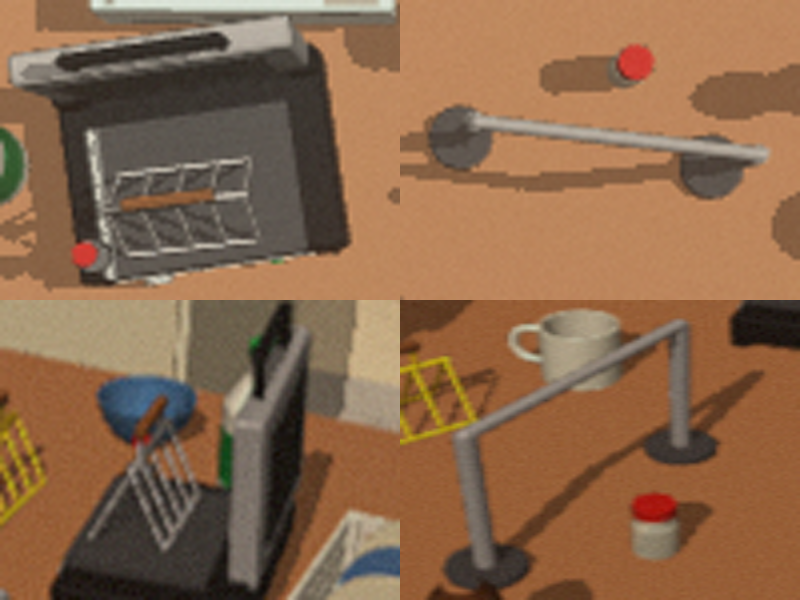

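```bash
cat > h.py <<'E'
from station import robot, fingers, vision, workorder, recognise
import cv2, numpy as np
from scipy.spatial.transform import Rotation as Ro
np.set_printoptions(precision=4,suppress=True)
def ray(cam,px):
    c=vision.calibration(cam); K=np.array(c["mtx"]);E=np.array(c["extrinsics"])
    d=np.array([(px[0]-K[0,2])/K[0,0],-(px[1]-K[1,2])/K[1,1],-1.]); R=E[:3,:3]
    return -R.T@E[:3,3], R.T@d
def proj(cam,p):
    c=vision.calibration(cam); K=np.array(c["mtx"]);E=np.array(c["extrinsics"])
    q=E[:3,:3]@np.array(p)+E[:3,3]; return np.array([K[0,2]-K[0,0]*q[0]/q[2],K[1,2]+K[1,1]*q[1]/q[2]])
def at_z(o,d,z): return o+d*(z-o[2])/d[2]
def toolpose(): 
    return np.array(robot.current_tool_pos()),Ro.from_euler("xyz",robot.current_eef_rot(),degrees=True).as_matrix()
def wray(px,pose):
    c=vision.calibration("wrist");K=np.array(c["mtx"]);T=np.array(c["T_tool_cam"])
    v=np.array([px[0]-K[0,2],px[1]-K[1,2]]);r=np.hypot(*v);a=r/K[0,0]
    d=np.array([np.sin(a)*v[0]/r,-np.sin(a)*v[1]/r,-np.cos(a)])
    p,R=pose; return p+R@T[:3,3], R@T[:3,:3]@d
def wproj(pt,pose):
    c=vision.calibration("wrist");K=np.array(c["mtx"]);T=np.array(c["T_tool_cam"]);p,R=pose
    q=T[:3,:3].T@(R.T@(np.array(pt)-p)-T[:3,3]); a=np.arctan2(np.hypot(q[0],q[1]),-q[2]);n=np.hypot(q[0],q[1])
    return np.array([K[0,2]+K[0,0]*a*q[0]/n,K[1,2]-K[0,0]*a*q[1]/n])
E
python3 - <<'E'
from h import *
T=lambda px,z: at_z(*ray("top",px),z)
g1,g2=T((230.5,191),.189),T((253.5,188.5),.189); print("grip",g1,g2,(g1+g2)/2,"yaw",np.degrees(np.arctan2(*(g1-g2)[1::-1])))
def yaw(a,b): d=a-b; return np.degrees(np.arctan2(-d[0],d[1])) # yaw of frame whose y is a-b
print("rackyaw",yaw(g1,g2))
pl=[T((200+u/4,140+v/4),.07) for u,v in((88,132),(290,102),(308,250),(108,277))]
print("plate",np.array(pl),np.mean(pl,0),yaw(pl[0],pl[1]),yaw(pl[3],pl[2]))
h1,h2=T((215.5,155.5),.302),T((256,150.5),.302); print("handle",h1,h2,(h1+h2)/2,yaw(h1,h2))
r1,r2=T((348.75,180),.2),T((421.25,188.75),.2);print("rail",r1,r2,(r1+r2)/2,yaw(r1,r2),np.linalg.norm(r1-r2))
f1,f2=T((345,184.25),0),T((408,192),0);print("feet",(f1+f2)/2,yaw(f1,f2),np.linalg.norm(f1-f2))
print("cap",T((221.2,203.5),.1))
for p in (g1,g2,h1,h2,r1,r2): print(proj("scene",p))
c=vision.calibration("wrist");print(c)
E
```

```text
grip [0.5298 0.3121 0.189 ] [0.5391 0.2278 0.189 ] [0.5344 0.2699 0.189 ] yaw 96.35358755204076
rackyaw 6.353587552040768
plate [[0.6083 0.3716 0.07  ]
 [0.6387 0.1714 0.07  ]
 [0.4916 0.1525 0.07  ]
 [0.4645 0.3499 0.07  ]] [0.5508 0.2613 0.07  ] 8.634476274973077 7.822966802835079
handle [0.644  0.3409 0.302 ] [0.6615 0.2033 0.302 ] [0.6527 0.2721 0.302 ] 7.236603323148862
rail [ 0.5703 -0.1209  0.2   ] [ 0.5389 -0.3853  0.2   ] [ 0.5546 -0.2531  0.2   ] -6.770969295873802 0.26620820270092055
feet [ 0.5542 -0.2522  0.    ] -6.900522362876109 0.26262731657010824
cap [0.4863 0.3662 0.1   ]
[350.0261 154.6041]
[343.8869 162.8935]
[380.5987 131.8409]
[372.6251 144.9417]
[309.2072 203.538 ]
[253.7478 245.8477]
{'mtx': array([[309.7069,   0.    , 316.0745],
       [  0.    , 309.7069, 198.8009],
       [  0.    ,   0.    ,   1.    ]]), 'T_tool_cam': array([[ 0.0007,  0.9573,  0.2891,  0.0737],
       [ 1.    , -0.0005, -0.001 ,  0.0005],
       [-0.0008,  0.2891, -0.9573, -0.1246],
       [ 0.    ,  0.    ,  0.    ,  1.    ]])}
```

Run:
```python
from h import *
for y in (96.35,-83.65):
    for p in ((.534,.270,.32),(.534,.270,.18)): print(y,robot.inverse_kinematics(p,[180,0,y]))
    print("rail",robot.inverse_kinematics((.5546,-.253,.34),[180,0,y-13.2]))
    print("h",robot.inverse_kinematics((.653,.272,.31),[180,0,y+1.6]),robot.inverse_kinematics((.43,.245,.11),[180,0,y+1.6]))
yw=-83.65 if robot.inverse_kinematics((.534,.270,.18),[180,0,-83.65]) is not None else 96.35
robot.move_to((.40,-.25,.42),[180,0,yw]); robot.move_to((.534,.270,.34),[180,0,yw])
pose=toolpose(); im=vision.grab_frame("wrist"); cv2.imwrite("pics/w1.png",im[:,:,::-1]); np.savez("w1.npz",p=pose[0],R=pose[1])
print(pose,robot.current_time_s(),yw,robot.current_joint_positions())
for l in ("rack_grip","rack","lid_handle"): print(l,[(np.round(d["rect"]).astype(int).tolist(),round(d["p"],2)) for d in recognise(l,"wrist")[:3]])
for y in (-.0425,.0425):
    a=np.radians(6.35); print(wproj((.5344-y*np.sin(a),.2699+y*np.cos(a),.189+.007),pose))
```

```text
96.35 [  6.2539  33.5681 -61.6808  68.6318  29.1837  93.4012 -42.6062]
96.35 [  7.3248  37.7025 -58.0196  83.1997  32.1927  76.8244 -46.2116]
rail [ 36.1371  25.3422 -21.6849  64.7432   9.103   91.4844   9.7576]
h [ -1.5099  48.622  -64.7     45.7667  44.2116 103.3768 -35.307 ] [  6.532   26.8486 -49.8295 104.8773  23.6647  59.2935 -44.7159]
-83.65 [  6.2884  33.6045 -61.7748  68.6305  29.2434  93.4243 137.3542]
-83.65 [  8.9299  39.4578 -61.7838  83.1415  34.9094  78.1051 131.8917]
rail [  21.1756   23.8113    2.7937   65.4925   -1.1276   90.7211 -163.1323]
h [ -2.0653  47.7716 -61.9303  45.8042  42.0351 102.6334 145.4691] [ 13.6626  32.092  -61.5854 104.6708  31.7352  62.6689 128.3231]
(array([0.5342, 0.2697, 0.34  ]), array([[ 0.11  , -0.9939,  0.0001],
       [-0.9939, -0.11  , -0.0002],
       [ 0.0002, -0.0001, -1.    ]])) 7.75 -83.65 [  5.5497  33.2474 -61.7692  65.9685  29.067   95.9551 137.8713]
rack_grip [([454, 222, 76, 102], 0.7), ([312, 179, 69, 127], 0.6)]
rack [([454, 223, 78, 104], 0.9), ([315, 179, 66, 125], 0.84)]
lid_handle [([166, 170, 128, 264], 0.83)]
[315.9947 144.7288]
[315.9899 235.2844]
```

View pics/w1.png

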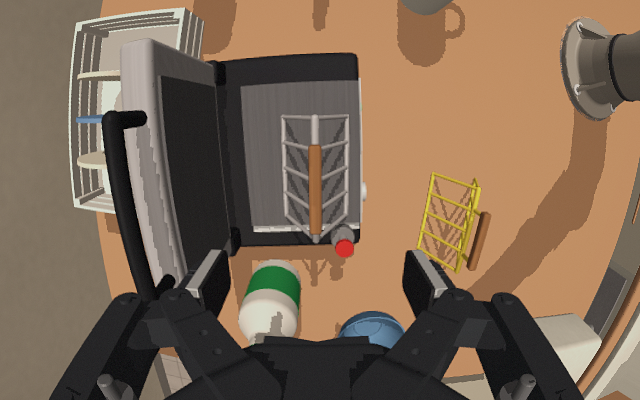

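Run:
```python
from h import *
y=96.35
robot.move_to((.5344,.2699,.34),[180,0,y])
print("stop",robot.line_to((.5344,.2699,.187),velocity=.15,f_stop=8),robot.current_tool_pos())
fingers.gripper_to(0,40); print("gap",robot.current_finger_gap(),robot.current_contact_force())
robot.line_to((.5344,.2699,.37),velocity=.15); print(robot.current_finger_gap(),robot.current_contact_force())
robot.move_to((.5546,-.2531,.37),[180,0,-6.8+90])
pose=toolpose(); im=vision.grab_frame("top"); cv2.imwrite("pics/t2.png",im[:,:,::-1])
w=vision.grab_frame("wrist"); cv2.imwrite("pics/w2.png",w[:,:,::-1])
print(pose,robot.current_time_s(),robot.current_finger_gap(),robot.current_joint_positions())
a=np.radians(-6.8)
for s in (-.13,.13): print(wproj((.5546-s*np.sin(a),-.2531+s*np.cos(a),.2),pose))
```

```text
stop False [0.535  0.2704 0.1882]
gap 0.1290906644434989 [ 0.1434  0.1986 -0.2458]
0.13248417578985933 [ 0.2193  0.4453 -2.7522]
(array([ 0.5555, -0.2508,  0.3701]), array([[ 0.1147,  0.9934,  0.0007],
       [ 0.9934, -0.1147,  0.0015],
       [ 0.0015,  0.0006, -1.    ]])) 15.5583 0.13418474956154497 [ 32.3374  24.933  -16.209   60.4951   6.7298  95.4029  11.6006]
[314.5485 296.6827]
[315.4579  51.5183]
```

View pics/w2.png

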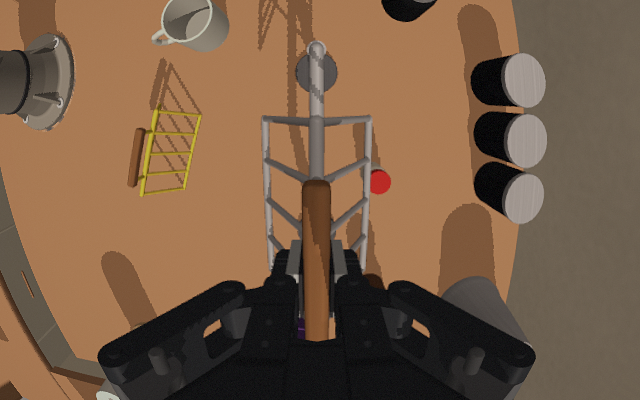

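Run:
```python
from h import *
p=(.5550,-.2525)
print("stop",robot.line_to((*p,.250),velocity=.12,f_stop=4),robot.current_tool_pos(),robot.current_contact_force())
fingers.gripper_to(.5); robot.pause(.2)
robot.line_to((*p,.36),velocity=.15)
w=vision.grab_frame("wrist"); cv2.imwrite("pics/w3.png",w[:,:,::-1])
t=vision.grab_frame("top");s=vision.grab_frame("scene")
o=np.vstack([w[:, :, ::-1],]); 
z=np.zeros((600,800,3),np.uint8); z[:300,:480]=cv2.resize(w,(480,300))[:,:,::-1]
z[300:,:400]=cv2.resize(t[150:225,330:430],(400,300))[:,:,::-1]; z[300:,400:]=cv2.resize(s[180:300,220:380],(400,300))[:,:,::-1]
cv2.imwrite("pics/c3.png",z); print(robot.current_time_s(),robot.current_contact_force())
```

```text
stop True [ 0.5554 -0.2524  0.2526] [ 1.5443 -0.0869  2.4617]
18.1083 [ 0.1235 -0.7713 -0.304 ]
```

View pics/c3.png

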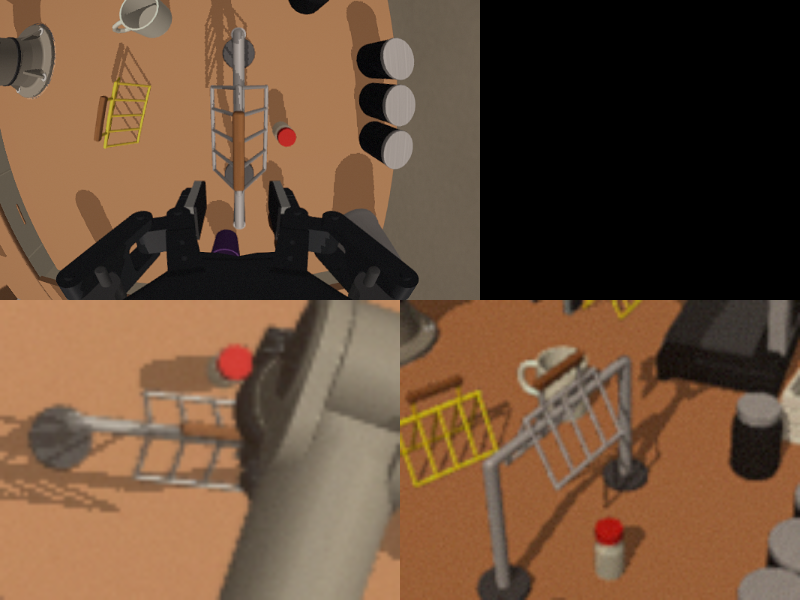

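Run:
```python
from h import *
Y=98.
robot.line_to((.555,-.2525,.42),velocity=.2)
for z in (.42,.40,.31): print(robot.inverse_kinematics((.653,.272,z),[180,0,Y]))
robot.move_to((.60,.26,.42),[180,0,Y])
pose=toolpose(); w=vision.grab_frame("wrist"); cv2.imwrite("pics/w4.png",w[:,:,::-1]); np.savez("w4.npz",p=pose[0],R=pose[1])
print(pose,robot.current_time_s(),robot.current_joint_positions(),robot.current_finger_gap())
for l in ("lid_handle","rest"): print(l,[(np.round(d["rect"]).astype(int).tolist(),round(d["p"],2)) for d in recognise(l,"wrist")[:3]])
a=np.radians(8)
for s in (-.065,.065): print(wproj((.653-s*np.sin(a),.272+s*np.cos(a),.302),pose))
```

```text
[-19.4015  45.0154 -23.2251  20.0689  18.1052 116.1647 -20.0729]
[-16.9479  43.2988 -27.0815  27.1099  19.6337 111.6893 -21.8489]
[-11.6786  40.4357 -29.8896  46.4752  18.9915  96.6868 -25.0125]
(array([0.6009, 0.2581, 0.4201]), array([[-0.1359,  0.9907,  0.0009],
       [ 0.9907,  0.1359, -0.0011],
       [-0.0012,  0.0007, -1.    ]])) 20.475 [-12.3544  34.7262 -31.3259  40.361   18.2286 108.1171 -25.2733] 0.5027130679675793
lid_handle [([376, 151, 48, 211], 0.69)]
rest [([252, 77, 29, 23], 0.78)]
[375.5386 260.5303]
[383.5302 110.8552]
```

View pics/w4.png

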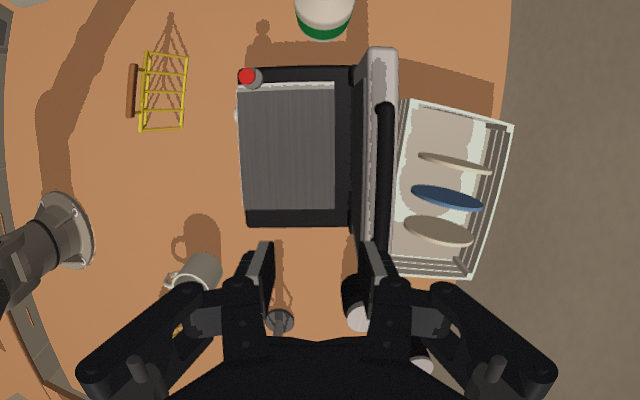

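Run:
```python
from h import *
d=np.load("w4.npz");pose=(d["p"],d["R"])
for z in (.295,.305):
  for px in ((384.5,108),(385,170),(384,240)): print(z,px,at_z(*wray(px,pose),z))
print("plate corners z.07",[at_z(*wray(p,pose),.07) for p in ((239,84),(335,82),(335,209),(245,209))],"cap",at_z(*wray((247,76),pose),.1))
im=cv2.imread("pics/w4.png")
# dark bar column extent at rows
for r in (120,150,180,210,230):
    row=im[r,360:410].mean(1).astype(int); print(r,list(row))
```

```text
0.295 (384.5, 108) [0.6459 0.339  0.295 ]
0.295 (385, 170) [0.6552 0.2883 0.295 ]
0.295 (384, 240) [0.6674 0.2255 0.295 ]
0.305 (384.5, 108) [0.6437 0.3387 0.305 ]
0.305 (385, 170) [0.6527 0.29   0.305 ]
0.305 (384, 240) [0.6644 0.2297 0.305 ]
plate corners z.07 [array([0.469 , 0.3538, 0.07  ]), array([0.6142, 0.3735, 0.07  ]), array([0.6438, 0.1749, 0.07  ]), array([0.4975, 0.1545, 0.07  ])] cap [0.4871 0.365  0.1   ]
120 [np.int64(28), np.int64(31), np.int64(25), np.int64(73), np.int64(88), np.int64(89), np.int64(75), np.int64(78), np.int64(108), np.int64(138), np.int64(108), np.int64(107), np.int64(116), np.int64(123), np.int64(127), np.int64(129), np.int64(136), np.int64(65), np.int64(20), np.int64(20), np.int64(20), np.int64(19), np.int64(25), np.int64(26), np.int64(25), np.int64(32), np.int64(31), np.int64(36), np.int64(35), np.int64(36), np.int64(32), np.int64(26), np.int64(26), np.int64(22), np.int64(50), np.int64(140), np.int64(152), np.int64(134), np.int64(115), np.int64(105), np.int64(84), np.int64(83), np.int64(153), np.int64(103), np.int64(83), np.int64(81), np.int64(153
[... 2268 characters left out ...]
 np.int64(86), np.int64(75), np.int64(80), np.int64(115), np.int64(132), np.int64(144), np.int64(152), np.int64(154), np.int64(120), np.int64(120), np.int64(125), np.int64(93), np.int64(11), np.int64(11), np.int64(22), np.int64(24), np.int64(23), np.int64(31), np.int64(29), np.int64(30), np.int64(35), np.int64(28), np.int64(33), np.int64(26), np.int64(27), np.int64(21), np.int64(14), np.int64(71), np.int64(160), np.int64(149), np.int64(114), np.int64(145), np.int64(161), np.int64(160), np.int64(159), np.int64(159), np.int64(159), np.int64(160), np.int64(159), np.int64(160), np.int64(159), np.int64(159), np.int64(161), np.int64(160), np.int64(153), np.int64(140), np.int64(106), np.int64(106)]
```

```bash
cat >> h.py <<'E'
YP=8.2; c8,s8=np.cos(np.radians(YP)),np.sin(np.radians(YP))
EX=np.array([c8,s8,0]); EZ=np.array([0,0,1.])
HINGE=np.array([.6525,.277,.08])
def hand(th,off=np.zeros(3)): # TCP target for handle at lid angle th
    return HINGE-EX*(.225*np.cos(th)-.01*np.sin(th))+EZ*(.225*np.sin(th)+.01*np.cos(th)-.002)+off
E
python3 - <<'E'
from h import *
q=hand(1.532); print(q)
robot.move_to((q[0],q[1],.385),[180,0,90+YP])
print("stop",robot.line_to(q,velocity=.12,f_stop=6),robot.current_tool_pos(),robot.current_contact_force())
f0=np.array(robot.current_contact_force())
fingers.gripper_to(0,30); print("gap",robot.current_finger_gap(),robot.current_tool_pos(),robot.current_contact_force(),robot.current_time_s())
w=vision.grab_frame("wrist"); cv2.imwrite("pics/w5.png",w[:,:,::-1])
np.save("f0.npy",f0); robot.pause(.2); print(robot.current_contact_force())
print("gap",robot.current_finger_gap())
E
```

```text
[0.6538 0.2772 0.3032]
stop False [0.654  0.2772 0.3053] [-0.2637 -0.1103 -0.1858]
gap 0.14745052644149803 [0.654  0.2775 0.3044] [-0.8505  0.8987  3.7539] 22.15
[ 1.0911 -0.5316  4.6139]
gap 0.14752802712717894
```

View pics/w5.png

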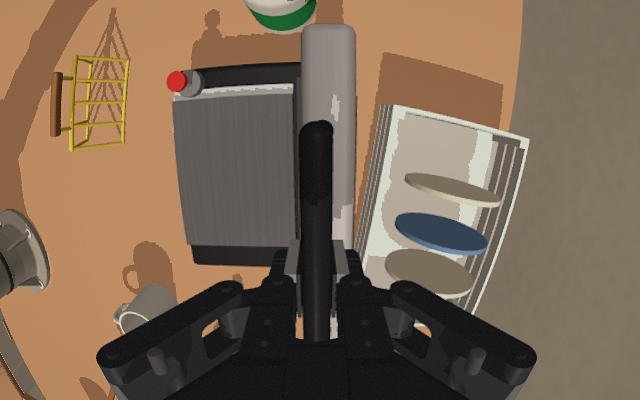

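```bash
cat > arc.py <<'E'
from h import *
import sys
f0=np.load("f0.npy")
def run(ths,off,v):
    for th in ths:
        robot.line_to(hand(th,off),velocity=v)
        f=np.array(robot.current_contact_force())-f0
        rad=EX*np.cos(th)-EZ*np.sin(th)           # towards the hinge
        fr=f@rad; off=off+rad*np.clip(.00025*fr,-.002,.002)
        print(round(th,3),"f",f,"fr",round(fr,2),"off",off*1e3,"tcp",np.array(robot.current_tool_pos()),round(robot.current_time_s(),2))
        if np.linalg.norm(f)>35: print("ABORT");break
    np.save("off.npy",off); return off
E
python3 - <<'E'
from arc import *
run(np.arange(1.46,.44,-.1),np.zeros(3),.06)
E
```

```text
1.46 f [-0.2713 -0.2509  7.0947] fr -7.08 off [-0.1938 -0.0279  1.7603] tcp [0.6379 0.2751 0.304 ] 22.82
1.36 f [0.9295 0.5762 0.8475] fr -0.62 off [-0.2259 -0.0326  1.9117] tcp [0.6153 0.2717 0.3012] 23.34
1.26 f [ 1.2733  1.1926 -1.9862] fr 2.33 off [-0.0497 -0.0072  1.3575] tcp [0.5933 0.2684 0.2965] 23.87
1.16 f [-0.4094  0.1487  1.372 ] fr -1.41 off [-0.1891 -0.0273  1.6809] tcp [0.5725 0.2653 0.2899] 24.39
1.06 f [-0.0625 -0.8634 -0.1321] fr 0.02 off [-0.1861 -0.0268  1.6755] tcp [0.5517 0.2622 0.2805] 24.92
0.96 f [ 0.3945 -0.5206 -0.8706] fr 0.89 off [-0.0592 -0.0085  1.4923] tcp [0.5326 0.2594 0.2695] 25.44
0.86 f [ 0.0869 -1.7793 -0.2905] fr 0.11 off [-0.0413 -0.006   1.4713] tcp [0.5146 0.2567 0.2563] 25.97
0.76 f [ 0.9682 -2.6    -3.0217] fr 2.51 off [0.4084 0.0589 1.0395] tcp [0.4977 0.2543 0.2412] 26.49
0.66 f [ 1.3988 -4.5119 -0.2728] fr 0.75 off [0.5555 0.0801 0.9241] tcp [0.4827 0.2521 0.2246] 27.02
0.56 f [ 0.503  -3.2302 -1.6818] fr 0.92 off [0.7494 0.108  0.8013] tcp [0.4697 0.2503 0.2068] 27.54
0.46 f [ 0.2247 -4.1125 -2.1274] fr 0.62 off [0.8865 0.1277 0.7327] tcp [0.4582 0.2488 0.1877] 28.07
```

Run:
```python
from arc import *
off=np.load("off.npy")
off=run([.38,.31,.26],off,.05)
z=[]
for th in np.arange(.25,-.03,-.01):
    robot.line_to(hand(th,off),velocity=.025); robot.pause(.06)
    f=np.array(robot.current_contact_force())-f0; z.append(f[2])
    print(round(th,3),f,np.array(robot.current_tool_pos())[2])
    off=off+EX*np.clip(.00025*(f@EX),-.002,.002)
    if f[2]>3.5 : break
print("end",th,robot.current_time_s()); np.save("off.npy",off); np.save("th.npy",th)
```

```text
0.38 f [ 1.9792 -4.8632 -3.2236] fr 2.37 off [1.4313 0.2063 0.5128] tcp [0.4505 0.2477 0.1717] 28.57
0.31 f [ 1.0182 -5.7327 -1.8118] fr 0.73 off [1.6042 0.2312 0.4569] tcp [0.4447 0.247  0.1568] 29.04
0.26 f [ 0.778  -5.0771 -1.3156] fr 0.38 off [1.6957 0.2444 0.4323] tcp [0.4412 0.2466 0.1461] 29.42
0.25 [-0.1475 -5.584  -1.0832] 0.1440973968213869
0.24 [ 0.1631 -5.408  -1.6176] 0.14193871992295415
0.23 [ 0.5722 -4.104  -1.5071] 0.13982765888282667
0.22 [ 0.403  -4.7985 -1.4921] 0.13778657836311042
0.21 [ 0.368  -5.2489  0.9156] 0.1358906814088084
0.2 [ 0.5928 -5.4532  3.1284] 0.1341462535778348
0.19 [-0.268  -5.9867  4.1258] 0.13223169721250388
end 0.18999999999999995 31.575
```

Run:
```python
from arc import *
off=np.load("off.npy"); th=float(np.load("th.npy"))
for i in range(6):
    th+=.005; robot.line_to(hand(th,off),velocity=.02); robot.pause(.06)
    f=np.array(robot.current_contact_force())-f0; print(round(th,3),f)
    if f[2]<1.2: break
fingers.gripper_to(.36,20); robot.pause(.3)
p=np.array(robot.current_tool_pos()); print(p,robot.current_contact_force(),robot.current_finger_gap())
print(robot.line_to(p+[0,0,.15],velocity=.1,f_stop=6))
print(np.array(robot.current_contact_force())-f0)
robot.move_to((.42,.0,.38),[180,0,90]); robot.pause(.3)
print(robot.current_time_s(),robot.current_contact_force())
w=vision.grab_frame("wrist");t=vision.grab_frame("top");s=vision.grab_frame("scene")
z=np.zeros((600,800,3),np.uint8); z[:300,:400]=cv2.resize(s[130:205,300:400],(400,300))[:,:,::-1]; z[:300,400:]=cv2.resize(s[180:300,220:380],(400,300))[:,:,::-1]
z[300:,:400]=cv2.resize(t[135:225,160:280],(400,300))[:,:,::-1]; z[300:,400:]=cv2.resize(t[135:240,320:460],(400,300))[:,:,::-1]
cv2.imwrite("pics/c6.png",z)
```

```text
0.195 [ 0.9034 -5.4334  3.6758]
0.2 [ 0.1522 -4.6906  3.2231]
0.205 [ 1.1326 -6.0471  1.8054]
0.21 [ 0.8645 -5.835  -0.0914]
[0.4375 0.2463 0.1351] [-0.0243  0.2277 -0.3996] 0.36017249556433517
False
[-0.2795 -0.3669 -0.031 ]
36.4083 [ 0.1863 -0.1642 -0.9148]
```

View pics/c6.png

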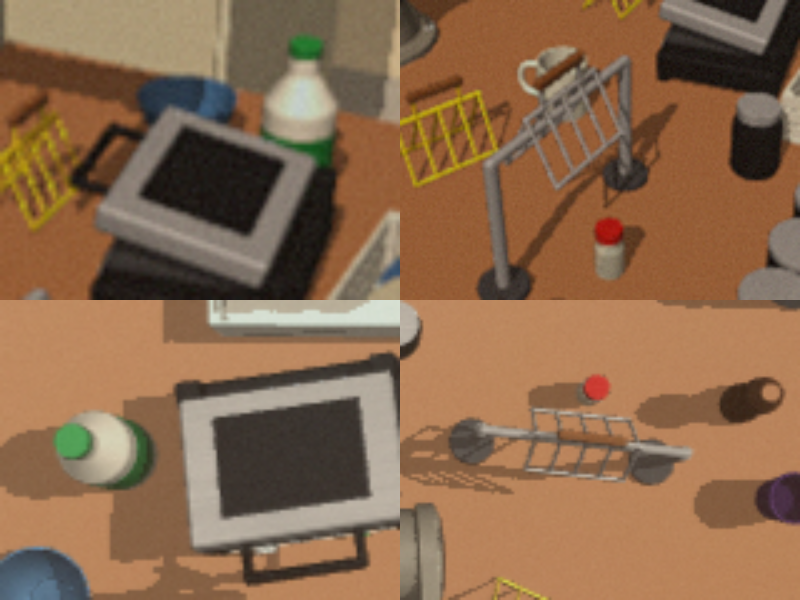

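```bash
python3 -c "
from h import *
a=at_z(*ray('top',(387.6,183)),.255);d=a-np.array([.5546,-.2531,.255]);print(d)
workorder.close_job()"
```

```text
[0.0006 0.0002 0.    ]
the job is handed in; nothing more can be done
```

The toast rack is hanging on the worktop rail and the press lid is resting on its red pin. The job was handed in at about 36 s, and it reported no verdict.

- **Rack:** I gripped it by its wooden grip, lifted it off the press and lowered it astride the bar until the wrist felt contact. That came at 0.2526 m; I expected 0.253 m. The last overhead picture puts the grip within about 1 mm of the bar's middle, with the rack upright and between the posts.
- **Lid:** I held the handle all the way down the arc. It met the pin at about 0.21 rad, with about 4 N of upward force on the gripper. I eased that off to about 0 N before opening the fingers. The lid then stayed up on the pin in the pictures.
- **Other things:** In the last pictures, those in view (jar, shaker, milk bottle, mill, tumbler) looked undisturbed. The mug and bowl showed only partly. The arm ended clear of everything.

No check failed. One reading was off: a sideways force of 4 to 6 N while I lowered the lid, probably from a slight misalignment of my grip, and it was gone after release. The force on the pin cannot be read directly, so contact there is judged from the wrist force and the pictures.

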